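# Bolt the tomato bin and present the garnish dish

### The job

Slide the bolt on the tomato bin fully home into its keeper; then lift the dish with the tomato straight up off the scale by its arch handle, about 10 cm, and only then turn it a quarter turn so that its pouring lip points to the open meal box. Keep the dish level and the tomato in its middle all the way, leave everything else where it is, and finish still holding the dish level and still above the scale, ready to be tipped.

Things in the scene. Friction and masses are not known exactly. Their poses are not given: they have to be found in the camera images.
- bolt (a joint): Sliding barrel bolt on top of the white tomato bin (bin 190 x 220 mm, its top 90 mm above the table, fixed, lid already shut). 0 = fully drawn back, 0.040 m = fully home in the keeper against a stop. Stays where it is left; takes about 3 N to slide.
- bolt_knob (a point): Top centre of the bolt's upright round steel knob: 18 mm across, 46 mm tall, top 149 mm above the table (59 mm above the bin's top). It moves with the bolt. The two straps that hold the bolt rod rise 24 mm above the bin's top; the straps and the keeper are 24 mm wide across the track.
- bolt_keeper (a point): Middle of the keeper, the steel loop on the bin's rim that the bolt slides into, 103 mm above the table. The bolt slides horizontally along the line from the knob's axis to this point. Loop 20 mm long; at 0.040 m the bolt's end lies 17 mm deep in it.
- dish: Round shallow steel dish, 144 mm across, 0.25 to 0.42 kg, loose on the scale. Origin at the centre of its underside, z up. Its floor is a shallow funnel (9 degrees towards the middle, low point 10 mm above the underside), so the tomato rests in the middle but rolls out if the dish is tilted or jerked. Its x axis points to its pouring lip. A stiff arch handle stands over it along its y axis.
- dish_grip (a point): Middle of the black straight grip on top of the arch handle, 102 mm above the dish's underside, on the dish's vertical axis. The grip is a bar 16 mm wide (along the dish's x), 100 mm long (along y), 18 mm tall; below it is open air down to the tomato (about 60 mm).
- dish_lip (a point): Outer end of the pouring lip, the one flat spout on the rim: 95 mm from the dish's middle along its x axis, 33 mm above its underside.
- tomato_center (a point): Centre of the loose cherry tomato, a ball 32 mm across, 18 g, lying in the middle of the dish.
- scale: Grey portion scale with a square steel platform, fixed on the table. Origin on the table under the body's middle; the platform's top is 42 mm above the table, 150 x 150 mm, its centre 10 mm along the scale's x axis from the origin. The dish stands on it with its lip along the scale's +x, away from the robot.
- mealbox_open: Open white meal box with food at its far end, 200 x 150 x 42 mm, fixed beside the scale, either to its left or to its right (along the scale's y, 180 mm from the platform's centre). Origin at the centre of its underside.
- mealbox_lidded: The same meal box with a white lid on, 51 mm tall, fixed on the other side of the scale. Origin at the centre of its underside.
- oil_bottle: Bystander: green glass bottle, 56 mm across, 150 mm tall, standing. Leave it alone. Origin at its underside.
- spice_jar: Bystander: small amber jar with a steel cap, 48 mm across, 85 mm tall. Leave it alone. Origin at its underside.
- ramekin: Bystander: white ceramic bowl, 76 mm across, 45 mm tall. Leave it alone. Origin at its underside.
- steel_cup: Bystander: plain steel cup, 72 mm across, 90 mm tall. Leave it alone. Origin at its underside.
- spoon: Bystander: spoon lying on the table. Leave it alone. Origin at its underside.
- sauce_can: Bystander: can with paper label, 66 mm across, 100 mm tall. Leave it alone. Origin at its underside.

How it is judged:
On the way, in this order (a step that is already met when the one before it is completed fails the run):
1. the bolt is home in its keeper (value of joint bolt above 0.036 m), for 0.1 s.
2. the dish is lifted at least 20 mm off the scale, not yet turned (height (world z) of dish above 0.062 m and angle between the x axis of dish and the x axis of scale, either way round below 0.5 rad), for 0.05 s.
At the end, for the whole second after the job is handed in: Bolt home (over 36 of 40 mm). Dish held at rest by the fingers 50-200 mm above the platform, within 70 mm of the scale centre, level within 0.1 rad, square to the scale within 0.2 rad, lip towards the open meal box, tomato within 14 mm of the middle (value of joint bolt above 0.036 m and height (world z) of dish between 0.092 and 0.242 m and horizontal distance between dish and scale below 0.07 m and angle between dish's own z axis and vertical below 0.1 rad and angle between the x axis of dish and the x axis of scale, either way round above 1.37 rad and horizontal distance between dish_lip and mealbox_open below 0.17 m and horizontal distance between tomato_center and dish below 0.014 m and linear speed of dish below 0.03 m/s and angular speed of dish below 0.2 rad/s and contact force between the fingers and dish above 1 N); the arm keeps its last pose, push and grip.
It fails at once if the tomato strays more than 26 mm from the dish's middle (horizontal distance between tomato_center and dish above 0.026 m).
It fails at once if the dish is tilted by more than 0.25 rad (angle between dish's own z axis and vertical above 0.25 rad).
It fails at once if a bystander is moved more than 30 mm (distance of any of oil_bottle, spice_jar, ramekin, steel_cup, spoon, sauce_can from where it was at the start of the episode above 0.03 m).
It also fails if it takes over 58 s, if anything falls off the work surface, if the arm or the gripper's body presses on something with over 40 N, if the wrist force passes 120 N, or if a joint passes its speed limit or range.

### The arm

A 7-joint arm with a two-finger parallel gripper is mounted at the origin on the work surface. World frame = base frame: x ahead of the robot, y to its left, z up, the work surface at z = 0. Lengths are in m, angles in rad, forces in N, time in s.
With the tool pointing down it reaches from about 0.4 to 0.9 m from the base axis. Payload 5.5 kg.
Tool frame: the origin (TCP) lies on the front face of the gripper's body, between the roots of the fingers; the fingertips stand 66 mm ahead of it and the grasp point (between the pads) lies 47 mm ahead of it; z points along the fingers, y is the direction in which the jaws open and shut (so a half turn about z gives the same grasp; the last joint's range is limited). The gripper opens to 92 mm and grips with 3 to 60 N. Pads are 19 mm wide; open, the fingers measure 130 mm over their backs; the gripper's body (75 mm by 190 mm) begins 47 mm behind the grasp point.
Start: joints at [0.263, 0.501, -0.427, 1.55, 0.221, 1.138, -0.21], TCP at [0.65, 0, 0.292] pointing down, gripper open.
Joint ranges: [-2.88, 2.88], [-0.31, 2.03], [-1.54, 1.56], [0.2, 2.42], [-1.41, 4.55], [0.19, 2.02], [-2.57, 2.57]. Speed limits (rad/s): [2.57, 2.57, 3.14, 3.14, 3.14, 3.14, 3.14].

### API

Orientations are given as a 3x3 rotation matrix whose columns are the frame's x, y, z axes.
In Python, from plant import sensors, viewer, workorder gives the robot as it stands.
- The arm moves only by the tool step_arm, never from a script. Its argument "targets" is a list of rows, each a list of 7 numbers: the shift along the tool's x, y, z in m, then the turn, a rotation vector about the tool's x, y, z in rad, then the opening, from -1 (shut) to 1 (fully open). A call has 1 to 10 rows; each row shifts and turns the pose as measured when the row begins, along the tool's axes as they then stand; what a row does not reach is not made up. A row lasts 1/12 s, in which the tool goes at most 41.7 mm and 7.16 degrees, less where a joint would pass 70% of its speed; a pose out of reach is approached as far as the arm can. A call with a gripper value outside its range is refused whole. The fingers move at their own pace and stop on an object; the grip force is fixed at half the most. Time passes only in rows, so rows that do not move let the fingers close. It gives the time, the measured TCP pose, the force and the opening at its end, in the units of the state.
- sensors.read_state(): the state, without advancing time (a new reading comes with each control period).
- viewer.camera(name): name is "scene" or "side" or "wrist"; returns a dict with "frame" (384x512x3 uint8, red, green, blue), "depth" (384x512 float32, m along the optical axis (not along the pixel's ray), 0 where there is no reading), "fx", "fy", "cx", "cy" (pixels), "rvec" (rotation vector, rad) and "tvec" (3), from world to camera coordinates, as OpenCV has them. Camera axes: x right, y down, z forward; pixel columns grow to the right and rows downward; lengths in m; the calibration is good to about 2 mm. A picture is of the moment at which its call begins.
- workorder.sign_off(): hands the job in, once; it reports no verdict.
The state is a dict: "clock": time; "joint_positions": joint angles; "joint_velocities": joint speeds; "tau": joint torques, N m; "tcp_pos": TCP position; "orientation": TCP orientation; "contact_force": force on the tool from outside, world axes, zero at the start; "moment": the same for the moment, N m; "gripper_width": finger opening in m.
Only numpy, scipy, OpenCV 4.12 (cv2) and the standard library are available. Lean on these libraries where they do the work, as an engineer would, in place of code of your own. Each camera call takes 0.05 s, during which the arm holds its last target.

## Working session

There is one attempt and no reset: what is moved stays moved. The work goes in short steps, Python scripts to look and compute and a tool call to move; the robot and the scene stay as the last step left them, time stands still between calls to the robot, and variables do not carry over. Pictures are saved under pics/ and viewed, and the job is handed in when it is done.

Besides the shell and the picture viewer there is one more tool, called by a JSON object that holds its "op" and its "data". step_arm: Moves the arm, as the interface text tells. Its arguments: {"type":"object","properties":{"targets":{"type":"array"}},"required":["targets"]}

```bash
mkdir -p pics; ls; cat > h.py <<'E'
import numpy as np,cv2
from plant import sensors,viewer,workorder
def cam(n,save=None):
    c=viewer.camera(n)
    c['R']=cv2.Rodrigues(np.array(c['rvec'],float))[0]; c['t']=np.array(c['tvec'],float).ravel()
    if save: cv2.imwrite('pics/'+save,c['frame'][:,:,::-1])
    np.savez('pics/'+n+'.npz',**c)
    return c
def load(n): 
    d=np.load('pics/'+n+'.npz'); return {k:d[k] for k in d.files}
def ray(c,u,v):
    d=c['R'].T@np.array([(u-c['cx'])/c['fx'],(v-c['cy'])/c['fy'],1.]); return -c['R'].T@c['t'],d
def onz(c,u,v,z):
    o,d=ray(c,u,v); return o+d*(z-o[2])/d[2]
def cloud(c):
    v,u=np.mgrid[:384,:512]; z=c['depth']
    p=np.stack([(u-c['cx'])/c['fx']*z,(v-c['cy'])/c['fy']*z,z],-1)
    return (p-c['t'])@c['R']
def proj(c,p):
    q=c['R']@np.array(p)+c['t']; return c['fx']*q[0]/q[2]+c['cx'],c['fy']*q[1]/q[2]+c['cy']
E
python3 - <<'E'
from h import *
for n in ['scene','side','wrist']:
    c=cam(n,n+'0.png'); print(n,c['fx'],-c['R'].T@c['t'],c['R'][2])
s=sensors.read_state(); print(s)
E
```

```text
pics
scene 348.46378438454246 [ 1.09097262 -0.13815445  0.78309498] [-0.59698024  0.21981264 -0.77155492]
side 484.88890204000455 [ 0.02373644 -0.86890157  0.73567696] [ 0.43216973  0.73896638 -0.51687331]
wrist 295.5219967086293 [0.65017742 0.06642021 0.38320786] [-0.00216665 -0.24872022 -0.96857295]
{'clock': 0.15, 'joint_positions': array([ 0.26320699,  0.5016717 , -0.42680854,  1.55124162,  0.22079185,
        1.13831164, -0.21031855]), 'joint_velocities': array([-0.00025714, -0.00066236,  0.00018434, -0.00401689,  0.00161137,
        0.00119618, -0.00051673]), 'tau': array([-7.47210433e-03, -5.67105460e+01, -5.82536548e+00, -2.79454994e+01,
       -6.86119194e-02,  2.65310478e-02,  1.03786256e-04]), 'tcp_pos': array([ 6.49534314e-01, -4.91500501e-05,  2.91376950e-01]), 'orientation': array([[ 4.29376897e-07,  9.99998744e-01, -1.58500696e-03],
       [ 9.99999998e-01, -3.39388425e-07,  5.67750800e-05],
       [ 5.67744708e-05, -1.58500698e-03, -9.99998742e-01]]), 'contact_force': array([0.56926086, 0.18945646, 0.34051486]), 'moment': array([0.01376483, 0.02633672, 0.0363094 ]), 'gripper_width': 0.09164261193486394}
```

View pics/scene0.png

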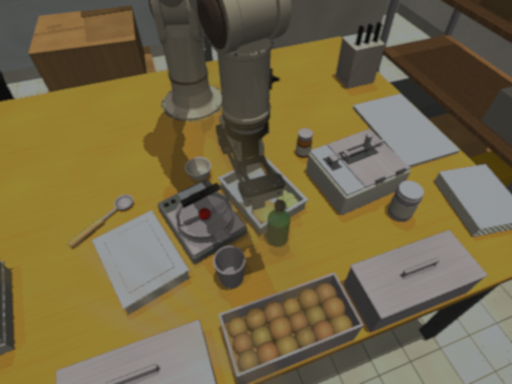

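View pics/side0.png

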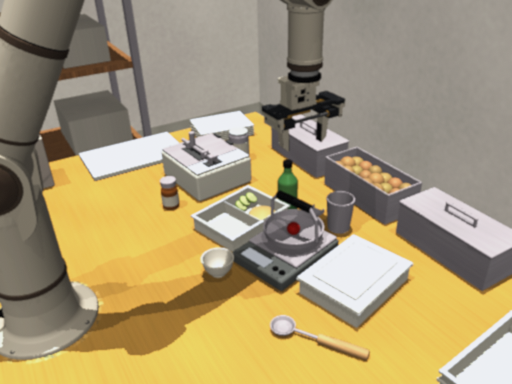

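View pics/wrist0.png

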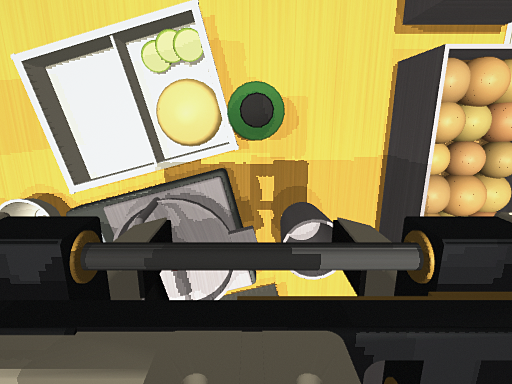

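The open box sits to the left (+y) of the scale, and the bin with the bolt is further to the +y side. I'll zoom in on both.

```bash
python3 - <<'E'
from h import *
a=load('scene')['frame'][:,:,::-1]; b=load('side')['frame'][:,:,::-1]
def z(im,x,y,w,h,k,n): cv2.imwrite('pics/'+n,cv2.resize(im[y:y+h,x:x+w],None,fx=k,fy=k,interpolation=cv2.INTER_CUBIC))
z(a,300,120,115,100,6,'z_sc_bin.png'); z(a,150,150,130,120,5,'z_sc_dish.png')
z(b,155,120,100,80,7,'z_si_bin.png'); z(b,225,175,130,120,5,'z_si_dish.png')
E
```

```text
(no output)
```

View pics/z_sc_bin.png

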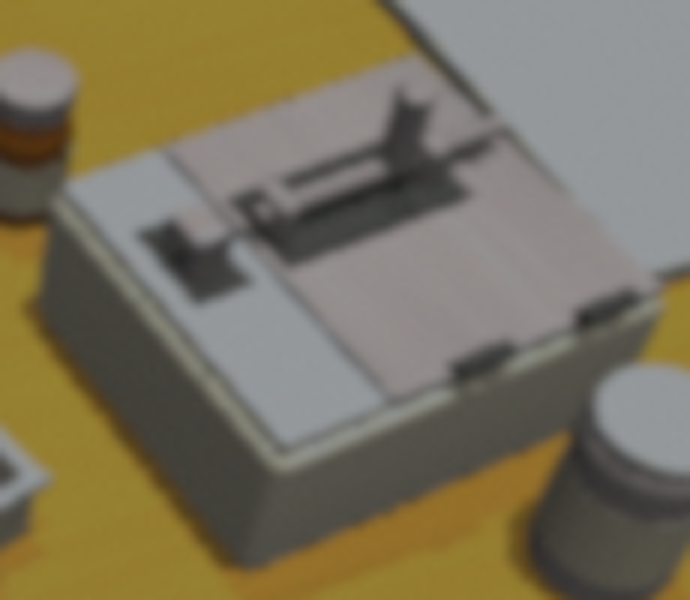

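View pics/z_sc_dish.png

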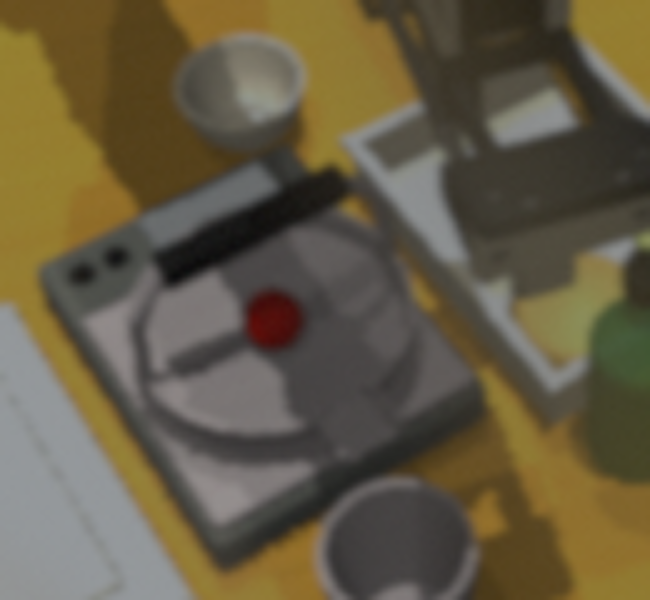

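View pics/z_si_bin.png

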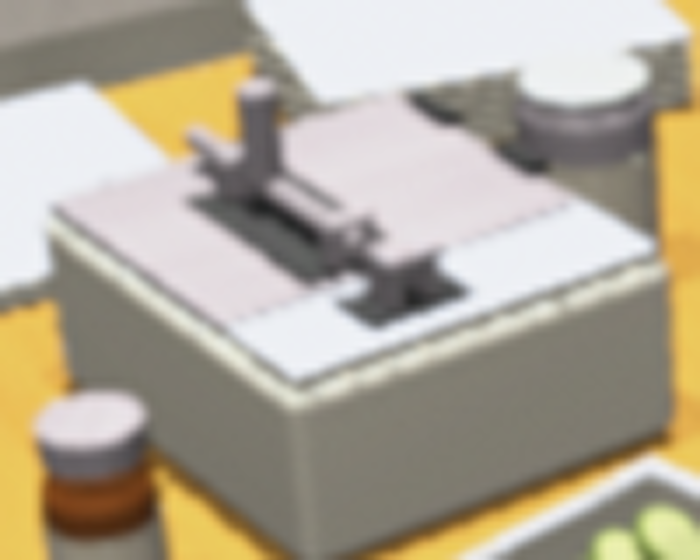

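View pics/z_si_dish.png

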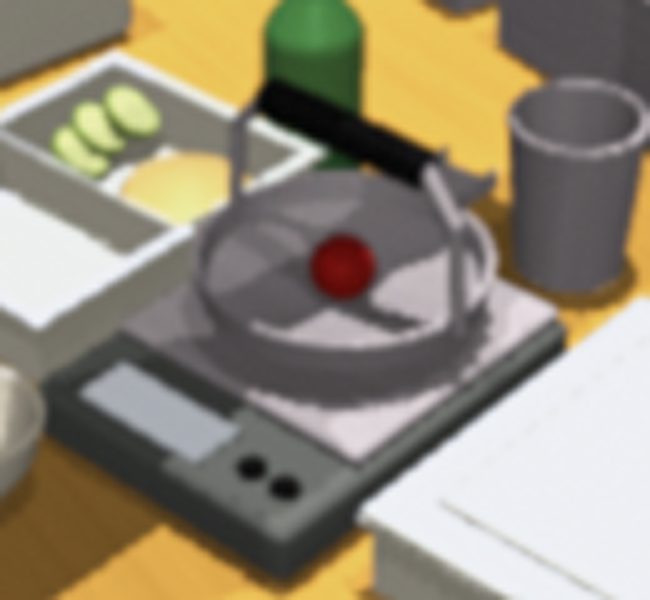

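```bash
python3 - <<'E'
from h import *
a=load('scene'); b=load('side')
np.set_printoptions(precision=4,suppress=True)
print('knob sc',onz(a,300+415/6,120+97/6,.149),'si',onz(b,155+258/7,120+88/7,.149))
print('keeper sc',onz(a,300+200/6,120+232/6,.112),'si',onz(b,155+405/7,120+272/7,.112))
for c,n in((a,'sc'),(b,'si')):
    P=cloud(c); m=c['depth']>0
    f=c['frame'].astype(int)
    # cloud region near the bin with z>.095
    k=m&(P[...,0]>.4)&(P[...,0]<.9)&(P[...,1]>.1)&(P[...,1]<.55)
    for lo,hi in((.08,.096),(.1,.12),(.125,.16)):
        q=P[k&(P[...,2]>lo)&(P[...,2]<hi)]
        print(n,lo,len(q),q.min(0),q.max(0),q.mean(0))
    hsv=cv2.cvtColor(c['frame'],cv2.COLOR_RGB2HSV)
    r=((hsv[...,0]<8)|(hsv[...,0]>172))&(hsv[...,1]>150)&(hsv[...,2]>60)
    nn,l,s,cc=cv2.connectedComponentsWithStats(r.astype('uint8')); i=1+np.argmax(s[1:,4]); print('tomato',s[i],cc[i],onz(c,*cc[i],.071), P[l==i].mean(0))
    # grip bar: black pixels at z .13..16
    k=m&(f.max(2)<50)&(P[...,2]>.12)&(P[...,2]<.165)&(P[...,0]>.35)&(P[...,0]<.8)&(P[...,1]>-.3)&(P[...,1]<.15)
    q=P[k]; print('bar',len(q),np.median(q,0),q.min(0),q.max(0))
    if len(q)>10:
        rr=cv2.minAreaRect(q[:,:2].astype('f4')*1000); print(rr)
E
```

```text
knob sc [0.5275 0.3834 0.149 ] si [0.5191 0.3815 0.149 ]
keeper sc [0.5391 0.2754 0.112 ] si [0.525  0.2588 0.112 ]
sc 0.08 7101 [0.4013 0.1001 0.08  ] [0.9    0.4711 0.096 ] [0.7116 0.3171 0.0912]
sc 0.1 521 [0.512  0.2553 0.1   ] [0.8905 0.4508 0.12  ] [0.662  0.3399 0.1097]
sc 0.125 64 [0.5142 0.3788 0.1256] [0.5316 0.3959 0.1512] [0.5249 0.3853 0.1401]
tomato [200 209  10  10  85] [204.2    213.6353] [ 0.5647 -0.0936  0.071 ] [ 0.5694 -0.094   0.0774]
bar 306 [ 0.5671 -0.0938  0.1507] [ 0.5476 -0.1402  0.1372] [0.6669 0.0766 0.1554]
((594.8568725585938, -22.989883422851562), (233.1085205078125, 61.61344528198242), 67.60955810546875)
si 0.08 2653 [0.4009 0.1    0.08  ] [0.8998 0.4726 0.096 ] [0.6105 0.3136 0.0902]
si 0.1 341 [0.5061 0.2502 0.1   ] [0.8897 0.4488 0.1198] [0.6132 0.3474 0.1081]
si 0.125 57 [0.5097 0.3751 0.1253] [0.5301 0.3934 0.1524] [0.5186 0.3832 0.1389]
tomato [287 223  13  12 118] [293.     228.1525] [ 0.557  -0.0969  0.071 ] [ 0.5543 -0.1007  0.0743]
bar 330 [ 0.5584 -0.0855  0.1492] [ 0.5404 -0.144   0.1356] [0.6615 0.0781 0.156 ]
((588.139892578125, -22.53070068359375), (238.5784149169922, 64.95619201660156), 67.13626098632812)
```

```bash
python3 - <<'E'
from h import *
a=load('scene'); b=load('side')
np.set_printoptions(precision=4,suppress=True)
for c,n in((a,'sc'),(b,'si')):
    P=cloud(c); m=c['depth']>0; f=c['frame'].astype(int)
    k=m&(P[...,0]>.4)&(P[...,0]<.65)&(P[...,1]>.2)&(P[...,1]<.5)
    q=P[k&(P[...,2]>.1)&(P[...,2]<.16)]
    print(n,cv2.minAreaRect(q[:,:2].astype('f4')*1000), cv2.fitLine(q[:,:2].astype('f4')*1000,cv2.DIST_HUBER,0,.01,.01).ravel())
    q=P[k&(P[...,2]>.084)&(P[...,2]<.096)]
    print(n,'bin',len(q),cv2.minAreaRect(q[:,:2].astype('f4')*1000))
    k=m&(f.max(2)<50)&(P[...,2]>.135)&(P[...,2]<.165)&(P[...,0]>.45)&(P[...,0]<.65)&(P[...,1]>-.2)&(P[...,1]<.1)
    k=k.astype('uint8'); nn,l,s,cc=cv2.connectedComponentsWithStats(k)
    for i in range(1,nn):
        if s[i,4]>30:
            q=P[l==i]; r=cv2.minAreaRect(q[:,:2].astype('f4')*1000); print('bar?',s[i],cc[i],r, onz(c,*cc[i],.150))
    # scale platform z ~ .042 pinkish, open box
    k=m&(P[...,2]>.038)&(P[...,2]<.046)&(P[...,0]>.4)&(P[...,0]<.75)&(P[...,1]>-.3)&(P[...,1]<.25)
    nn,l,s,cc=cv2.connectedComponentsWithStats(k.astype('uint8'))
    for i in range(1,nn):
        if s[i,4]>60: q=P[l==i]; print('plane',s[i],cv2.minAreaRect(q[:,:2].astype('f4')*1000),q.min(0),q.max(0))
E
```

```text
sc ((525.4695434570312, 359.1529846191406), (25.2629451751709, 184.09156799316406), 5.765476703643799) [  0.0998  -0.995  527.5463 364.3411]
sc bin 3225 ((516.4539184570312, 354.9007568359375), (248.4212646484375, 213.03253173828125), 5.325725078582764)
bar? [181 184  39  23 298] [199.7517 194.8154] ((563.6699829101562, -93.43274688720703), (17.624267578125, 95.53401947021484), 15.14474868774414) [ 0.5672 -0.0948  0.15  ]
plane [266 158  43  54 226] ((512.4669799804688, 156.71432495117188), (68.05512237548828, 205.8052215576172), 84.37464904785156) [0.4067 0.1133 0.0381] [0.6122 0.1829 0.0453]
plane [218 170  50  59 274] ((526.98828125, 27.234079360961914), (210.77967834472656, 51.65779113769531), 14.305540084838867) [ 0.422  -0.0234  0.038 ] [0.6352 0.0538 0.0453]
plane [167 209  50  47 513] ((571.5211181640625, -135.50538635253906), (150.69325256347656, 65.71028900146484), 15.956727027893066) [ 0.5025 -0.1837  0.0381] [ 0.652  -0.0845  0.0455]
plane [129 211  34  24 146] ((518.9171142578125, -227.552490234375), (95.14469909667969, 55.69270706176758), 49.07048797607422) [ 0.489  -0.
[... 1210 characters left out ...]
 547] ((512.1922607421875, 79.55403137207031), (211.5738983154297, 164.39028930664062), 14.540459632873535) [ 0.4001 -0.0244  0.038 ] [0.6159 0.1823 0.0458]
plane [275 198  16  14  87] ((617.6622314453125, 40.09783172607422), (67.22421264648438, 38.66386795043945), 60.108272552490234) [0.5842 0.0206 0.038 ] [0.6358 0.0787 0.0454]
plane [ 250  230   87   38 1054] ((558.770751953125, -95.07948303222656), (154.2318878173828, 151.51785278320312), 14.736616134643555) [ 0.4675 -0.1852  0.038 ] [ 0.649  -0.0322  0.0459]
plane [297 277  33  21 107] ((501.04022216796875, -257.44580078125), (16.811277389526367, 83.33604431152344), 15.156917572021484) [ 0.4826 -0.2992  0.0388] [ 0.5129 -0.2187  0.0459]
```

{"op": "step_arm", "data": {"targets": [[0.035,-0.012,0,0,0,0,1],[0.035,-0.012,0,0,0,0,1],[0.035,-0.012,0,0,0,0,1],[0.035,-0.012,0,0,0,0,1],[0.035,-0.012,0,0,0,0,1],[0.035,-0.012,0,0,0,0,1],[0.035,-0.012,0,0,0,0,1],[0.035,-0.012,0,0,0,0,1],[0.035,-0.012,0,0,0,0,1],[0.02,-0.01,0,0,0,-0.094,1]]}}

```text
clock: 0.98
tcp_pos: [0.532, 0.3367, 0.2853]
orientation: [[-0.072, 0.997, -0.006], [0.997, 0.072, -0.007], [-0.007, -0.006, -1.0]]
contact_force: [0.6, 0.8, 1.5]
gripper_width: 0.0918
```

```bash
python3 - <<'E'
from h import *
np.set_printoptions(precision=4,suppress=True)
c=cam('wrist','w1.png'); s=sensors.read_state(); print(s['clock'],s['tcp_pos'],s['orientation'],s['joint_positions'])
print(proj(c,[.522,.384,.149]))
E
```

```text
1.0333 [0.5288 0.3412 0.2854] [[-0.0877  0.9961 -0.0076]
 [ 0.9961  0.0877 -0.0042]
 [-0.0035 -0.008  -1.    ]] [-0.2245  0.4943 -0.5372  1.6032  0.2701  1.1279 -0.7398]
(np.float64(243.4603165751069), np.float64(139.36762628936933))
```

View pics/w1.png

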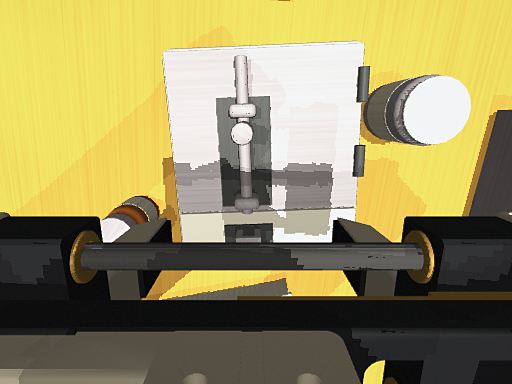

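The knob top is at about (241,132), the straps are at (242,110) and (247,204), and the bolt runs down the picture towards the keeper near (249,232).

```bash
python3 - <<'E'
from h import *
np.set_printoptions(precision=4,suppress=True)
c=load('wrist')
print('knob',onz(c,241,132,.149)); A=onz(c,242,110,.113);B=onz(c,247,204,.113);print(A,B,(B-A)/np.linalg.norm(B-A))
print(onz(c,240,60,.103),onz(c,246,195,.108))
hsv=cv2.cvtColor(c['frame'],cv2.COLOR_RGB2HSV)
cv2.imwrite('pics/w1z.png',cv2.resize(c['frame'][40:250,200:300,::-1],None,fx=2.8,fy=2.8))
# bin edges: left edge (163,50)-(178,215), right (362,42)-(357,?) on z .09
L=[onz(c,164,52,.09),onz(c,178,208,.09)]; print('leftedge dir',(L[1]-L[0])/np.linalg.norm(L[1]-L[0]))
T=[onz(c,164,51,.09),onz(c,362,42,.09)]; print('top',T,(T[1]-T[0])/np.linalg.norm(T[1]-T[0]))
E
```

```text
knob [0.5198 0.3894 0.149 ]
[0.5181 0.4057 0.113 ] [0.5282 0.3216 0.113 ] [ 0.1189 -0.9929  0.    ]
[0.5134 0.447  0.103 ] [0.5266 0.3288 0.108 ]
leftedge dir [ 0.0941 -0.9956  0.    ]
top [array([0.4444, 0.4516, 0.09  ]), array([0.6193, 0.4714, 0.09  ])] [0.9937 0.1123 0.    ]
```

View pics/w1z.png

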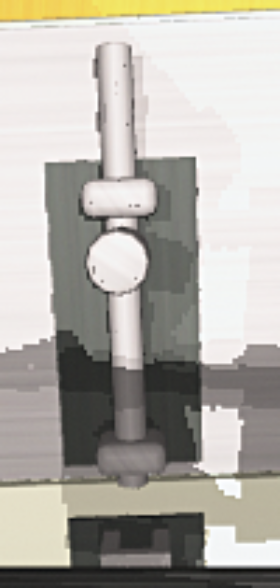

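{"op": "step_arm", "data": {"targets": [[0.025,-0.003,0,0,0,-0.013,1],[0.023,-0.002,0,0,0,0,1],[0,0,0,0,0,0,1],[0,0,0,0,0,0,1]]}}

```text
clock: 1.37
tcp_pos: [0.5159, 0.3927, 0.2835]
orientation: [[-0.108, 0.994, -0.011], [0.994, 0.108, -0.006], [-0.004, -0.011, -1.0]]
contact_force: [0.5, -0.4, 0.2]
gripper_width: 0.0919
```

```bash
python3 - <<'E'
from h import *
np.set_printoptions(precision=4,suppress=True)
s=sensors.read_state(); R=s['orientation']; print(s['clock'],s['tcp_pos'],R)
c=cam('wrist','w2.png')
print(R.T@(np.array([.520,.389,.188])-s['tcp_pos']))
E
```

```text
1.3667 [0.5159 0.3927 0.2835] [[-0.1084  0.994  -0.0107]
 [ 0.9941  0.1084 -0.0055]
 [-0.0044 -0.0112 -0.9999]]
[-0.0037  0.0048  0.0955]
```

View pics/w2.png

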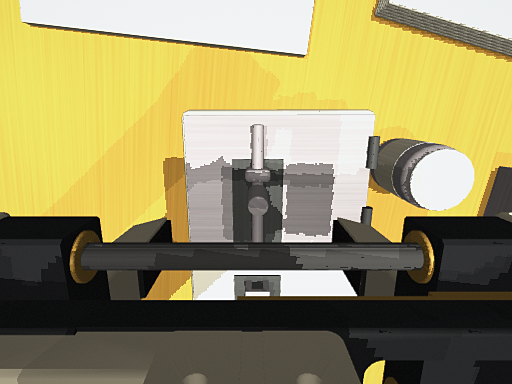

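```bash
python3 - <<'E'
from h import *
np.set_printoptions(precision=4,suppress=True)
c=load('wrist'); print(onz(c,258,204,.149),onz(c,258,280,.112),onz(c,258,128,.108))
E
```

```text
[0.5202 0.3904 0.149 ] [0.5308 0.3003 0.112 ] [0.514  0.4477 0.108 ]
```

{"op": "step_arm", "data": {"targets": [[-0.002,0.004,0.03,-0.011,0.004,0,1],[-0.001,0.001,0.03,0,0,0,1],[0,0,0.022,0,0,0,1],[0,0,0,0,0,0,1],[0,0,0,0,0,0,1]]}}

```text
clock: 1.83
tcp_pos: [0.5258, 0.3836, 0.2006]
orientation: [[-0.1, 0.995, 0.005], [0.995, 0.1, -0.002], [-0.002, 0.005, -1.0]]
contact_force: [0.6, -0.2, 1.0]
gripper_width: 0.0918
```

```bash
python3 - <<'E'
from h import *
np.set_printoptions(precision=4,suppress=True)
s=sensors.read_state(); R=s['orientation']; print(s['clock'],s['tcp_pos'],R)
c=cam('wrist','w3.png');cam('scene','s3.png');cam('side','d3.png')
print(R.T@(np.array([.520,.389,.188])-s['tcp_pos']))
E
```

```text
1.8333 [0.5258 0.3836 0.2006] [[-0.0999  0.995   0.005 ]
 [ 0.995   0.0999 -0.0017]
 [-0.0022  0.0048 -1.    ]]
[ 0.0059 -0.0053  0.0126]
```

View pics/w3.png

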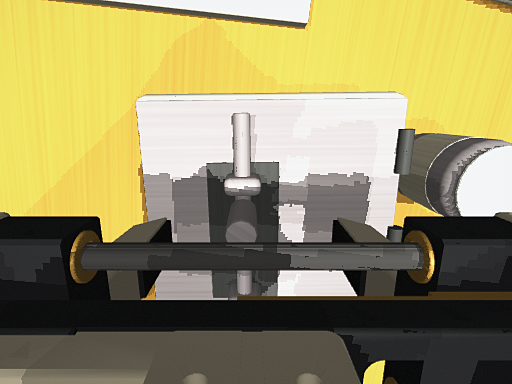

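View pics/d3.png

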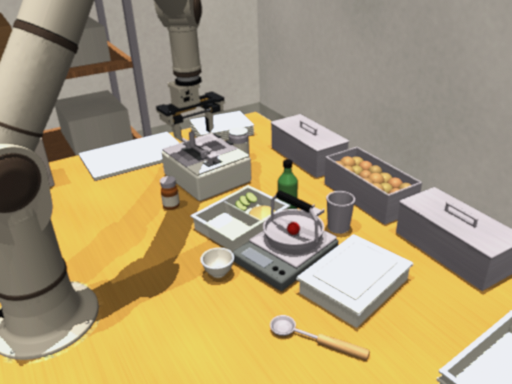

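{"op": "step_arm", "data": {"targets": [[0.005,-0.0045,0.005,0,0,0,1],[0,0,0.003,0,0,0,1],[0,0,0,0,0,0,1],[0,0,0,0,0,0,1]]}}

```text
clock: 2.32
tcp_pos: [0.5223, 0.3918, 0.1986]
orientation: [[-0.1, 0.995, 0.013], [0.995, 0.1, 0.005], [0.004, 0.014, -1.0]]
contact_force: [-0.2, 0.8, -0.8]
gripper_width: 0.0919
```

```bash
python3 - <<'E'
from h import *
np.set_printoptions(precision=4,suppress=True)
s=sensors.read_state(); R=s['orientation']; print(s['clock'],s['tcp_pos'],R)
print(R.T@(np.array([.520,.3895,.188])-s['tcp_pos']))
E
```

```text
2.3167 [0.5223 0.3918 0.1986] [[-0.1003  0.9949  0.0133]
 [ 0.9949  0.1002  0.0053]
 [ 0.0039  0.0138 -0.9999]]
[-0.0021 -0.0027  0.0106]
```

{"op": "step_arm", "data": {"targets": [[-0.001,-0.002,0.008,0.01,-0.003,0,1],[0,0,0.003,0,0,0,1],[0,0,0,0,0,0,1]]}}

```text
clock: 2.57
tcp_pos: [0.5206, 0.3914, 0.1879]
orientation: [[-0.101, 0.995, 0.005], [0.995, 0.101, 0.002], [0.002, 0.005, -1.0]]
contact_force: [0.1, -0.0, -0.4]
gripper_width: 0.0915
```

{"op": "step_arm", "data": {"targets": [[0,0,0,0,0,0,1],[0,0,0,0,0,0,1]]}}

```text
clock: 2.73
tcp_pos: [0.5204, 0.3911, 0.1871]
orientation: [[-0.101, 0.995, 0.003], [0.995, 0.101, 0.001], [0.001, 0.004, -1.0]]
contact_force: [-0.4, 0.5, 1.4]
gripper_width: 0.0918
```

{"op": "step_arm", "data": {"targets": [[0,0,0,0,0,0,-0.8],[0,0,0,0,0,0,-0.8],[0,0,0,0,0,0,-0.8],[0,0,0,0,0,0,-0.8],[0,0,0,0,0,0,-0.8],[0,0,0,0,0,0,-0.8]]}}

```text
clock: 3.23
tcp_pos: [0.5206, 0.3911, 0.1872]
orientation: [[-0.101, 0.995, 0.004], [0.995, 0.101, 0.001], [0.001, 0.004, -1.0]]
contact_force: [0.5, -0.3, 0.6]
gripper_width: 0.0565
```

{"op": "step_arm", "data": {"targets": [[0,0,0,0,0,0,-1],[0,0,0,0,0,0,-1],[0,0,0,0,0,0,-1],[0,0,0,0,0,0,-1],[0,0,0,0,0,0,-1],[0,0,0,0,0,0,-1],[0,0,0,0,0,0,-1],[0,0,0,0,0,0,-1]]}}

```text
clock: 3.9
tcp_pos: [0.5195, 0.3911, 0.1874]
orientation: [[-0.101, 0.995, 0.002], [0.995, 0.101, 0.001], [0.0, 0.002, -1.0]]
contact_force: [0.6, -0.2, -1.0]
gripper_width: 0.0173
```

{"op": "step_arm", "data": {"targets": [[-0.005,0,0,0,0,0,-1],[-0.005,0,0,0,0,0,-1],[-0.005,0,0,0,0,0,-1],[-0.005,0,0,0,0,0,-1]]}}

```text
clock: 4.23
tcp_pos: [0.5212, 0.3742, 0.1874]
orientation: [[-0.104, 0.995, 0.003], [0.995, 0.104, 0.008], [0.008, 0.004, -1.0]]
contact_force: [1.1, 2.8, -1.9]
gripper_width: 0.0173
```

{"op": "step_arm", "data": {"targets": [[-0.005,0,0,0,0,0,-1],[-0.005,0,0,0,0,0,-1],[-0.005,0,0,0,0,0,-1],[-0.005,0,0,0,0,0,-1],[-0.004,0,0,0,0,0,-1],[-0.004,0,0,0,0,0,-1]]}}

```text
clock: 4.73
tcp_pos: [0.5235, 0.3512, 0.1875]
orientation: [[-0.107, 0.994, 0.005], [0.994, 0.107, 0.024], [0.023, 0.008, -1.0]]
contact_force: [3.7, 15.3, -12.5]
gripper_width: 0.0176
```

{"op": "step_arm", "data": {"targets": [[-0.004,0,0,0,0,0,-1],[-0.003,0,0,0,0,0,-1]]}}

```text
clock: 4.9
tcp_pos: [0.5234, 0.3505, 0.1875]
orientation: [[-0.112, 0.994, 0.007], [0.993, 0.111, 0.036], [0.035, 0.011, -0.999]]
contact_force: [2.6, 9.4, -5.4]
gripper_width: 0.0173
```

```bash
python3 - <<'E'
from h import *
c=cam('wrist','w4.png');cam('scene','s4.png');b=cam('side','d4.png')
cv2.imwrite('pics/d4z.png',cv2.resize(b['frame'][100:210,140:260,::-1],None,fx=5,fy=5,interpolation=cv2.INTER_CUBIC))
s=sensors.read_state(); print(s['tcp_pos'],s['contact_force'])
E
```

```text
[0.52337084 0.35049167 0.18754413] [ 3.27680952 11.45024426 -7.55983011]
```

View pics/d4z.png

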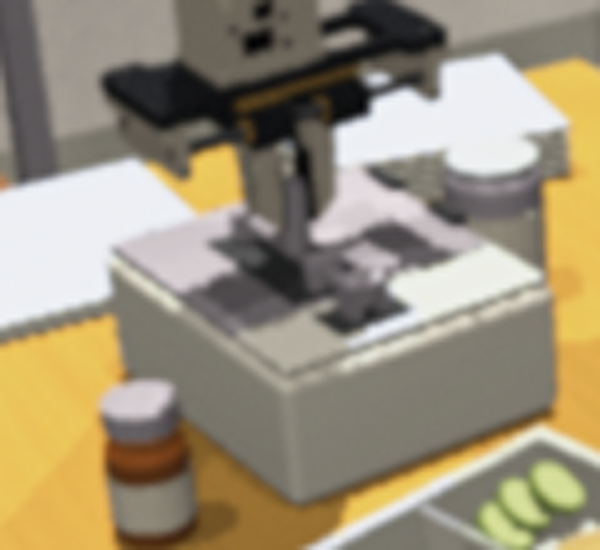

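View pics/w4.png

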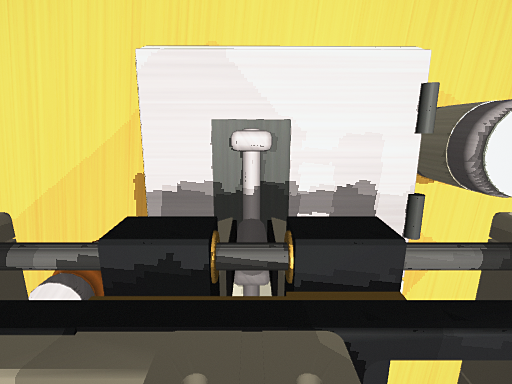

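The bolt moved 40 mm and stopped hard, and the rod's tail has drawn into the rear strap. I'll release it and rise.

{"op": "step_arm", "data": {"targets": [[0,0,0,0,0,0,1],[0,0,0,0,0,0,1],[0,0,0,0,0,0,1],[0,0,0,0,0,0,1],[0,0,0,0,0,0,1],[0,0,0,0,0,0,1],[0,0,-0.02,0,0,0,1],[0,0,-0.03,0,0,0,1],[0,0,-0.03,0,0,0,1],[0,0,-0.02,0,0,0,1]]}}

```text
clock: 5.88
tcp_pos: [0.521, 0.3375, 0.2835]
orientation: [[-0.107, 0.994, -0.006], [0.994, 0.107, 0.019], [0.02, -0.004, -1.0]]
contact_force: [1.2, -0.2, 0.7]
gripper_width: 0.0793
```

```bash
python3 - <<'E'
from h import *
np.set_printoptions(precision=4,suppress=True)
c=cam('wrist','w5.png')
s=sensors.read_state(); R=s['orientation'];print(s['clock'],s['tcp_pos'],R, s['contact_force'])
cv2.imwrite('pics/w5.png',c['frame'][:,:,::-1])
print(proj(c,[.524,.350,.149]))
E
```

```text
5.9333 [0.5224 0.3386 0.2875] [[-0.1068  0.9943 -0.0008]
 [ 0.994   0.1068  0.0222]
 [ 0.0222  0.0016 -0.9998]] [0.2187 1.3414 2.8228]
(np.float64(257.2380124744587), np.float64(189.909694161387))
```

View pics/w5.png

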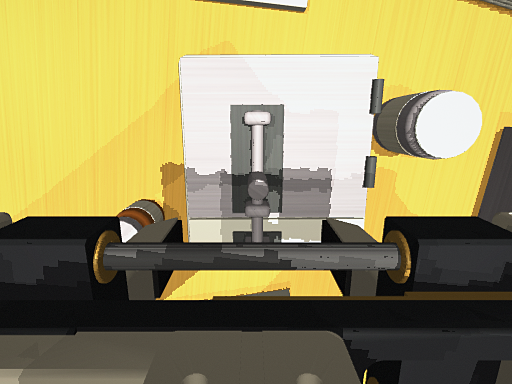

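```bash
python3 - <<'E'
from h import *
np.set_printoptions(precision=4,suppress=True)
c=load('wrist')
cv2.imwrite('pics/w5z.png',cv2.resize(c['frame'][90:250,210:310,::-1],None,fx=3.7,fy=3.7))
for v in (184,186,188): print(onz(c,258,v,.149))
A=onz(c,258,118,.113);B=onz(c,257,212,.113);print(A,B)
E
```

```text
[0.5241 0.3548 0.149 ]
[0.5242 0.3532 0.149 ]
[0.5244 0.3516 0.149 ]
[0.519  0.4054 0.113 ] [0.5276 0.3208 0.113 ]
```

View pics/w5z.png

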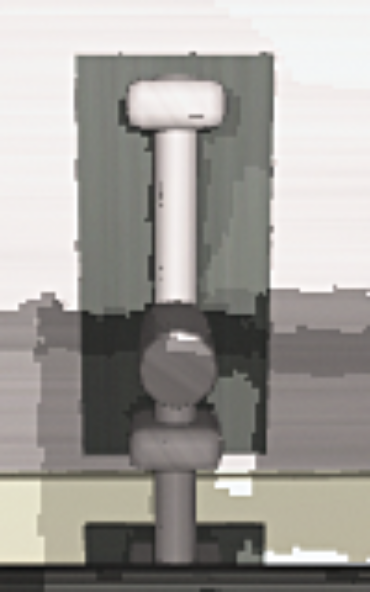

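{"op": "step_arm", "data": {"targets": [[-0.02,0,-0.005,0.001,-0.022,-0.03,1],[-0.035,-0.001,-0.003,0,0,-0.03,1],[-0.035,-0.001,0,0,0,-0.03,1],[-0.035,-0.001,0,0,0,-0.03,1],[-0.035,-0.001,0,0,0,-0.03,1],[-0.035,0,0,0,0,0,1],[-0.035,0,0,0,0,0,1],[-0.035,0,0,0,0,0,1],[-0.03,0,0,0,0,0,1],[0,0,0,0,0,0,1]]}}

```text
clock: 6.77
tcp_pos: [0.5838, 0.0389, 0.2988]
orientation: [[-0.267, 0.964, 0.009], [0.964, 0.267, 0.0], [-0.002, 0.008, -1.0]]
contact_force: [-0.3, -1.8, -0.5]
gripper_width: 0.0919
```

```bash
cat > st.py <<'E'
from h import *
import sys
np.set_printoptions(precision=4,suppress=True)
s=sensors.read_state(); R=s['orientation']; p=s['tcp_pos']
v=R.T@[0,0,-1.]
print('t',s['clock'],'tcp',p,'yaw(jaw)deg',np.degrees(np.arctan2(R[1,1],R[0,1])),'tilt fix rx,ry',-v[1],v[0],'F',s['contact_force'],'w',s['gripper_width'],'j7',s['joint_positions'][6],'v',np.abs(s['joint_velocities']).max())
if len(sys.argv)>3:
    T=np.array([float(x) for x in sys.argv[1:4]]); print('tool delta',R.T@(T-p))
E
python3 st.py .561 -.15 .29
```

```text
t 6.7667 tcp [0.5838 0.0389 0.2988] yaw(jaw)deg 15.496849080792057 tilt fix rx,ry 0.008486113612594484 0.001954972109366456 F [-0.2909 -1.7724 -0.5333] w 0.09186372041468721 j7 -0.020558040278713326 v 0.0392349315466081
tool delta [-0.176  -0.0725  0.0085]
```

{"op": "step_arm", "data": {"targets": [[-0.03,-0.012,0.001,0.008,0.002,0,1],[-0.035,-0.014,0.002,0,0,0,1],[-0.035,-0.014,0.002,0,0,0,1],[-0.035,-0.014,0.002,0,0,0,1],[-0.025,-0.012,0,0,0,0,1],[0,0,0,0,0,0,1],[0,0,0,0,0,0,1]]}}

```text
clock: 7.35
tcp_pos: [0.5606, -0.1436, 0.2901]
orientation: [[-0.262, 0.965, -0.0], [0.965, 0.262, -0.0], [-0.0, -0.0, -1.0]]
contact_force: [0.8, 0.4, 0.3]
gripper_width: 0.0919
```

```bash
python3 st.py .561 -.15 .29; python3 - <<'E'
from h import *
c=cam('wrist','w6.png');a=cam('scene','s6.png')
cv2.imwrite('pics/s6z.png',cv2.resize(a['frame'][120:220,300:415,::-1],None,fx=6,fy=6,interpolation=cv2.INTER_CUBIC))
E
```

```text
t 7.35 tcp [ 0.5606 -0.1436  0.2901] yaw(jaw)deg 15.174027053759128 tilt fix rx,ry -0.0004689203501175023 0.00034574699480608144 F [0.7551 0.4453 0.2837] w 0.0919291874775017 j7 0.3119192860359219 v 0.05341786309428231
tool delta [-0.0063 -0.0013  0.0001]
```

View pics/w6.png

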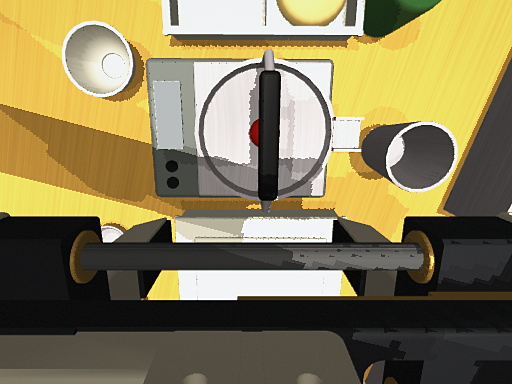

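View pics/s6z.png

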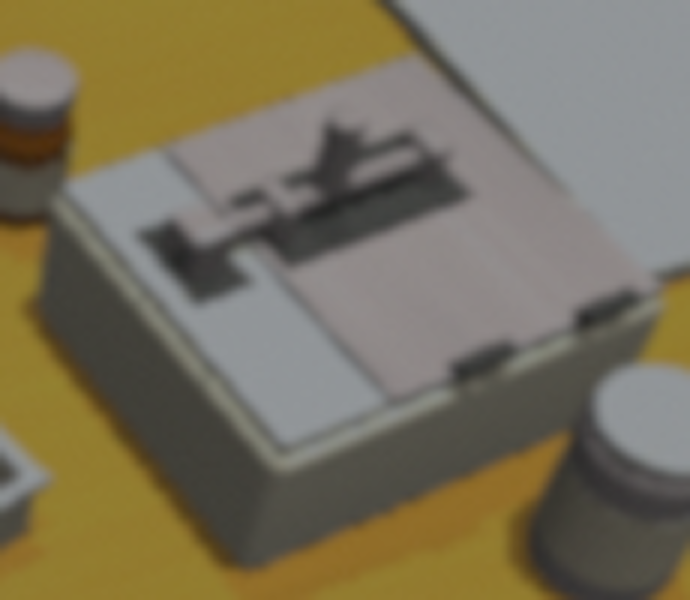

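The bolt is home. From above, the grip bar runs from about (269,70) to (268,200) and the lip points right towards the cup.

```bash
python3 - <<'E'
from h import *
np.set_printoptions(precision=4,suppress=True)
c=load('wrist'); f=c['frame'].astype(int)
k=(f.max(2)<60); k[:60]=0;k[210:]=0;k[:,:250]=0;k[:,290:]=0
n,l,s,cc=cv2.connectedComponentsWithStats(k.astype('uint8')); i=1+np.argmax(s[1:,4]); print(s[i],cc[i])
u,v,w,h=s[i][:4]
# top face ends (z=.153)
for v0 in (v,v+h-1):
    us=np.where(l[v0+ (4 if v0==v else -4)]==i)[0]; print(onz(c,us.mean(),v0,.153), us.min(),us.max())
pts=np.array([onz(c,uu,vv,.153)[:2] for vv,uu in zip(*np.where(l==i))],'f4')*1000
print(cv2.minAreaRect(pts))
P=cloud(c); q=P[(l==i)]; q=q[(q[:,2]>.148)&(q[:,2]<.162)]; print(len(q),np.median(q,0),cv2.minAreaRect(q[:,:2].astype('f4')*1000))
# lip, dish rim centre
print('lip',onz(c,361,133,.075),'rim',onz(c,264,130,.072))
E
```

```text
[ 258   70   23  131 2664] [268.4463 134.4276]
[ 0.5477 -0.0454  0.153 ] 260 279
[ 0.5728 -0.14    0.153 ] 258 276
((560.4653930664062, -92.63694763183594), (15.87669563293457, 97.94874572753906), 14.782675743103027)
2617 [ 0.5597 -0.0894  0.1521] ((560.8744506835938, -93.29820251464844), (15.98662281036377, 99.00279998779297), 14.936408996582031)
lip [ 0.6558 -0.0671  0.075 ] rim [ 0.5596 -0.0902  0.072 ]
```

{"op": "step_arm", "data": {"targets": [[0.02,0.005,0,0,0,0.004,1],[0.02,0.005,0.01,0,0,0,1],[0.004,0.001,0.02,0,0,0,1],[0,0,0.01,0,0,0,1],[0,0,0,0,0,0,1],[0,0,0,0,0,0,1]]}}

```text
clock: 7.95
tcp_pos: [0.5621, -0.0855, 0.2507]
orientation: [[-0.272, 0.962, 0.004], [0.962, 0.272, 0.002], [0.001, 0.004, -1.0]]
contact_force: [-0.7, 0.2, 0.6]
gripper_width: 0.092
```

```bash
python3 st.py .5605 -.093 .191;  python3 - <<'E'
from h import *
c=cam('wrist','w7.png')
E
```

```text
t 7.95 tcp [ 0.5621 -0.0855  0.2507] yaw(jaw)deg 15.776348659058753 tilt fix rx,ry 0.004159818694924746 -0.001155674975537687 F [-0.7359  0.1818  0.5558] w 0.0919963711116388 j7 0.19878449708433968 v 0.016535181066409752
tool delta [-0.0068 -0.0038  0.0597]
```

View pics/w7.png

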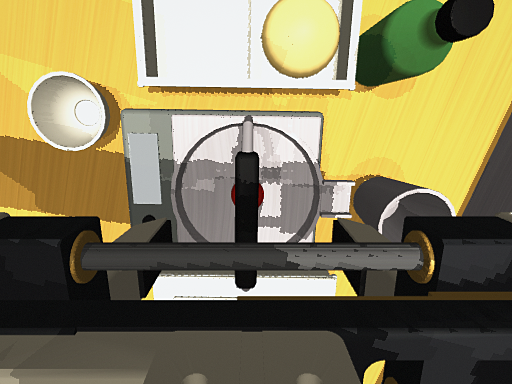

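{"op": "step_arm", "data": {"targets": [[-0.005,-0.003,0.012,0.003,-0.001,0.012,1],[0,0,0.015,0,0,0,1],[0,0,0.01,0,0,0,1],[0,0,0,0,0,0,1],[0,0,0,0,0,0,1]]}}

```text
clock: 8.42
tcp_pos: [0.5622, -0.095, 0.2135]
orientation: [[-0.255, 0.967, 0.005], [0.967, 0.255, -0.002], [-0.003, 0.004, -1.0]]
contact_force: [0.6, -0.3, -0.6]
gripper_width: 0.092
```

```bash
python3 st.py .5605 -.093 .191;  python3 - <<'E'
from h import *
c=cam('wrist','w8.png')
f=c['frame'].astype(int)
k=(f.max(2)<60); k[:60]=0;k[240:]=0;k[:,:215]=0;k[:,300:]=0
n,l,s,cc=cv2.connectedComponentsWithStats(k.astype('uint8')); i=1+np.argmax(s[1:,4]); print(s[i],cc[i])
for v in range(s[i][1]+4,s[i][1]+s[i][3]-3,8):
    us=np.where(l[v]==i)[0]; print(v,us.min(),us.max(),onz(c,us.mean(),v,.153))
E
```

```text
t 8.4167 tcp [ 0.5622 -0.095   0.2135] yaw(jaw)deg 14.75646539394118 tilt fix rx,ry 0.004330953852515609 0.003388006865743427 F [ 0.5591 -0.3491 -0.6017] w 0.091959126104673 j7 0.17221426647255003 v 0.017074933160334364
tool delta [ 0.0024 -0.0013  0.0225]
[ 234  142   30   98 2824] [248.83498584 190.79284703]
146 236 261 [ 0.54838939 -0.04582664  0.153     ]
154 234 263 [ 0.54942231 -0.04978928  0.153     ]
162 234 263 [ 0.55046942 -0.05380636  0.153     ]
170 234 263 [ 0.55153101 -0.05787901  0.153     ]
178 234 263 [ 0.5526074  -0.06200839  0.153     ]
186 234 263 [ 0.55369888 -0.0661957   0.153     ]
194 235 263 [ 0.55506372 -0.07037448  0.153     ]
202 235 263 [ 0.55618821 -0.0746809   0.153     ]
210 235 263 [ 0.55732882 -0.07904903  0.153     ]
218 235 263 [ 0.55848588 -0.0834802   0.153     ]
226 235 263 [ 0.55965977 -0.08797579  0.153     ]
234 236 263 [ 0.56111827 -0.0924672   0.153     ]
```

View pics/w8.png

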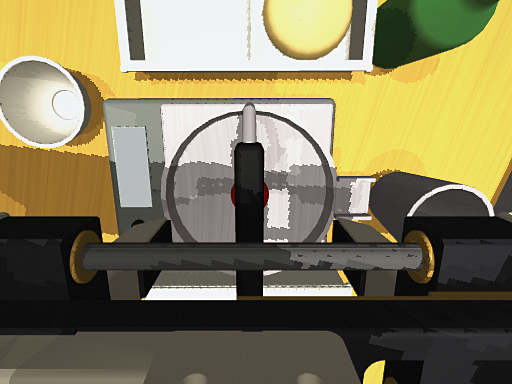

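{"op": "step_arm", "data": {"targets": [[0.002,-0.001,0.012,0.003,0.002,0,1],[0,0,0.006,0,0,0,1],[0,0,0,0,0,0,1],[0,0,0,0,0,0,1]]}}

```text
clock: 8.8
tcp_pos: [0.5613, -0.0941, 0.1949]
orientation: [[-0.253, 0.967, 0.003], [0.967, 0.253, -0.002], [-0.002, 0.003, -1.0]]
contact_force: [0.1, -0.3, 0.0]
gripper_width: 0.0917
```

```bash
python3 st.py .561 -.0925 .191
```

```text
t 8.8 tcp [ 0.5613 -0.0941  0.1949] yaw(jaw)deg 14.668220011266552 tilt fix rx,ry 0.002558517677997683 0.0023442529865997518 F [ 0.0842 -0.3223  0.0471] w 0.09169118859403434 j7 0.15798595845018265 v 0.008622792120173993
tool delta [0.0016 0.0001 0.0039]
```

{"op": "step_arm", "data": {"targets": [[0.001,0,0.003,0.002,0.002,-0.003,1],[0,0,0,0,0,0,1],[0,0,0,0,0,0,1]]}}

```text
clock: 9.05
tcp_pos: [0.5613, -0.0928, 0.1919]
orientation: [[-0.257, 0.966, 0.001], [0.966, 0.257, -0.0], [-0.0, 0.001, -1.0]]
contact_force: [-0.2, -1.5, -0.5]
gripper_width: 0.0917
```

```bash
python3 st.py .561 -.0925 .191
```

```text
t 9.05 tcp [ 0.5613 -0.0928  0.1919] yaw(jaw)deg 14.884092446583082 tilt fix rx,ry 0.0007962063200633509 0.00022018351538724903 F [-0.2006 -1.4893 -0.4649] w 0.09173654036023345 j7 0.1586163239432857 v 0.003378110759963764
tool delta [ 0.0003 -0.0002  0.0009]
```

{"op": "step_arm", "data": {"targets": [[0,0,0,0,0,0,-0.4],[0,0,0,0,0,0,-0.4],[0,0,0,0,0,0,-0.4],[0,0,0,0,0,0,-0.4],[0,0,0,0,0,0,-0.4],[0,0,0,0,0,0,-0.4],[0,0,0,0,0,0,-0.4],[0,0,0,0,0,0,-0.4],[0,0,0,0,0,0,-0.4],[0,0,0,0,0,0,-0.4]]}}

```text
clock: 9.88
tcp_pos: [0.5619, -0.0928, 0.1929]
orientation: [[-0.257, 0.966, 0.003], [0.966, 0.257, -0.0], [-0.001, 0.002, -1.0]]
contact_force: [-0.3, -0.2, 0.2]
gripper_width: 0.0305
```

```bash
python3 st.py .561 -.0925 .191
```

```text
t 9.8833 tcp [ 0.5619 -0.0928  0.1929] yaw(jaw)deg 14.887251424465411 tilt fix rx,ry 0.0024248178436999824 0.0011040778685336104 F [-0.345  -0.1717  0.1575] w 0.03049133864025548 j7 0.158688702415262 v 0.0014572895986315782
tool delta [ 0.0005 -0.0008  0.0019]
```

{"op": "step_arm", "data": {"targets": [[0,-0.0005,0.001,0.002,0.001,0,-0.5],[0,0,0,0,0,0,-0.55],[0,0,0,0,0,0,-0.6],[0,0,0,0,0,0,-0.65],[0,0,0,0,0,0,-0.7],[0,0,0,0,0,0,-0.8],[0,0,0,0,0,0,-1],[0,0,0,0,0,0,-1],[0,0,0,0,0,0,-1]]}}

```text
clock: 10.63
tcp_pos: [0.5608, -0.0931, 0.1916]
orientation: [[-0.257, 0.966, -0.001], [0.966, 0.257, -0.0], [0.0, -0.001, -1.0]]
contact_force: [-0.8, -0.1, 0.6]
gripper_width: 0.0157
```

```bash
python3 st.py .561 -.0925 .191;python3 - <<'E'
from h import *
cam('wrist','w9.png');b=cam('side','d9.png')
cv2.imwrite('pics/d9z.png',cv2.resize(b['frame'][150:300,210:370,::-1],None,fx=4,fy=4,interpolation=cv2.INTER_CUBIC))
E
```

```text
t 10.6333 tcp [ 0.5608 -0.0931  0.1916] yaw(jaw)deg 14.873005919020045 tilt fix rx,ry -0.000976693081154794 -0.00022980751280085178 F [-0.7502 -0.1045  0.6337] w 0.015734195878433988 j7 0.15890790769391983 v 0.0014725550193411452
tool delta [0.0005 0.0003 0.0006]
```

View pics/w9.png

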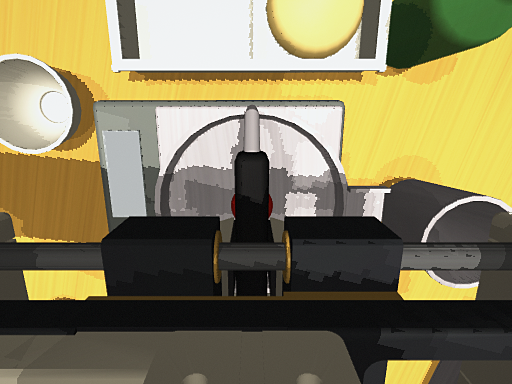

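View pics/d9z.png

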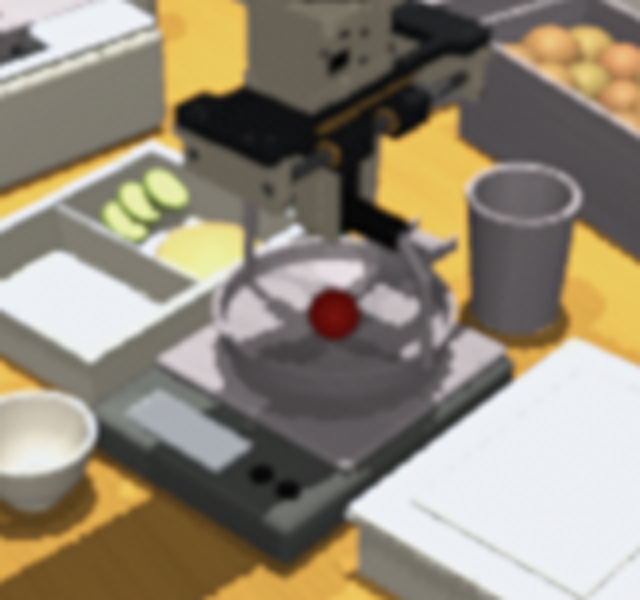

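{"op": "step_arm", "data": {"targets": [[0,0,-0.001,0,0,0,-1],[0,0,-0.002,0,0,0,-1],[0,0,-0.003,0,0,0,-1],[0,0,-0.003,0,0,0,-1],[0,0,-0.003,0,0,0,-1],[0,0,-0.002,0,0,0,-1],[0,0,-0.001,0,0,0,-1]]}}

```text
clock: 11.32
tcp_pos: [0.5588, -0.0928, 0.2055]
orientation: [[-0.257, 0.966, -0.006], [0.966, 0.257, 0.001], [0.003, -0.006, -1.0]]
contact_force: [0.9, -0.4, -3.9]
gripper_width: 0.0159
```

```bash
python3 st.py .561 -.0925 .292;python3 - <<'E'
from h import *
b=cam('side','d10.png')
cv2.imwrite('pics/d10z.png',cv2.resize(b['frame'][150:300,210:370,::-1],None,fx=4,fy=4,interpolation=cv2.INTER_CUBIC))
E
```

```text
t 11.3167 tcp [ 0.5588 -0.0928  0.2055] yaw(jaw)deg 14.890723725397212 tilt fix rx,ry -0.005562325800026251 -0.002780247686977236 F [ 0.9379 -0.3708 -3.9136] w 0.015871391331844384 j7 0.16965294693714833 v 0.024055733986659007
tool delta [-0.      0.0017 -0.0865]
```

View pics/d10z.png

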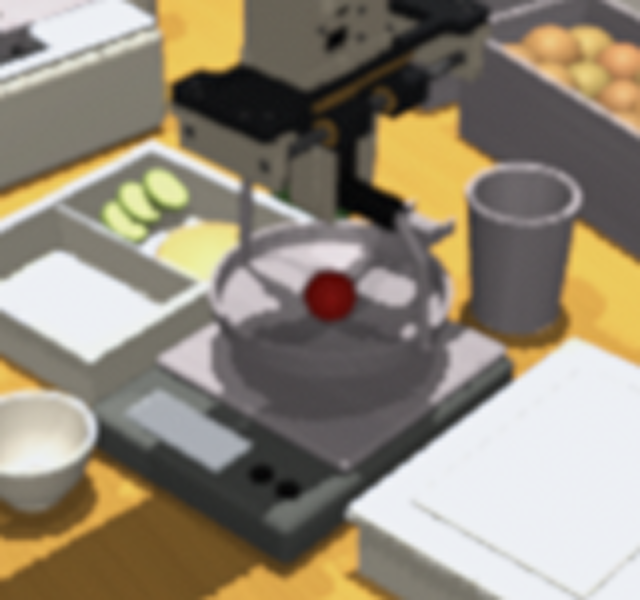

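{"op": "step_arm", "data": {"targets": [[0,0,-0.001,-0.001,-0.001,0,-1],[0,0,-0.002,-0.001,0,0,-1],[0,0.0003,-0.003,-0.001,0,0,-1],[0,0.0003,-0.004,-0.001,0,0,-1],[0,0.0003,-0.004,0,0,0,-1],[0,0.0003,-0.004,0,0,0,-1],[0,0,-0.004,0,0,0,-1],[0,0,-0.004,0,0,0,-1],[0,0,-0.003,0,0,0,-1],[0,0,-0.002,0,0,0,-1]]}}

```text
clock: 12.2
tcp_pos: [0.5602, -0.0924, 0.24]
orientation: [[-0.257, 0.966, -0.001], [0.966, 0.257, 0.001], [0.001, -0.001, -1.0]]
contact_force: [-0.3, 0.2, -4.2]
gripper_width: 0.0154
```

```bash
python3 st.py .561 -.0925 .292
```

```text
t 12.2 tcp [ 0.5602 -0.0924  0.24  ] yaw(jaw)deg 14.901541482137661 tilt fix rx,ry -0.0007965851721175717 -0.0014692808261094457 F [-0.2528  0.1737 -4.1994] w 0.015353284614596056 j7 0.19014977464572447 v 0.05242196407789348
tool delta [-0.0003  0.0007 -0.052 ]
```

{"op": "step_arm", "data": {"targets": [[0,0,-0.003,0,-0.001,0,-1],[0,0,-0.004,0,0,0,-1],[0,0,-0.005,0,0,0,-1],[0,0,-0.005,0,0,0,-1],[0,0,-0.005,0,0,0,-1],[0,0,-0.005,0,0,0,-1],[0,0,-0.005,0,0,0,-1],[0,0,-0.004,0,0,0,-1],[0,0,-0.003,0,0,0,-1],[0,0,-0.001,0,0,0,-1]]}}

```text
clock: 13.03
tcp_pos: [0.5603, -0.0923, 0.2851]
orientation: [[-0.257, 0.966, -0.0], [0.966, 0.257, -0.0], [-0.0, -0.0, -1.0]]
contact_force: [0.2, 0.7, -3.6]
gripper_width: 0.0155
```

```bash
python3 st.py .561 -.0925 .292;python3 - <<'E'
from h import *
b=cam('side','d11.png')
cv2.imwrite('pics/d11z.png',cv2.resize(b['frame'][130:280,210:370,::-1],None,fx=4,fy=4,interpolation=cv2.INTER_CUBIC))
E
```

```text
t 13.0333 tcp [ 0.5603 -0.0923  0.2851] yaw(jaw)deg 14.913240438963914 tilt fix rx,ry -6.921198024257385e-05 0.00014475901277431546 F [ 0.1657  0.6806 -3.6206] w 0.015485109737021819 j7 0.21440364958186156 v 0.026142049480607086
tool delta [-0.0004  0.0006 -0.0069]
```

View pics/d11z.png

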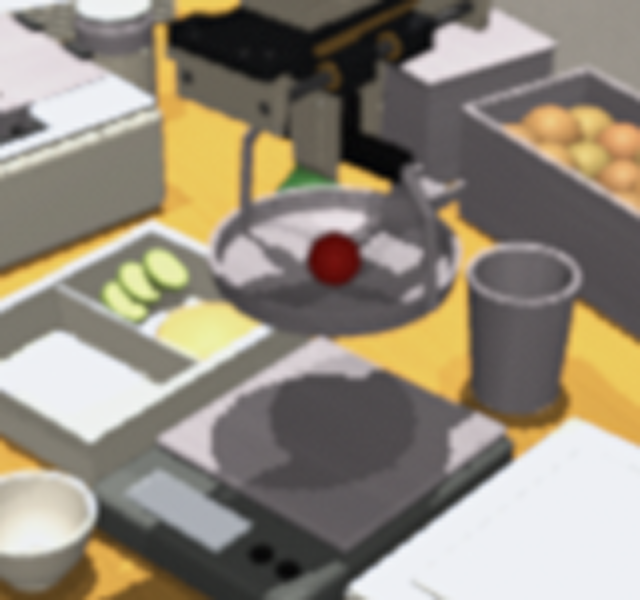

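{"op": "step_arm", "data": {"targets": [[0,0,0,0,0,-0.01,-1],[0,0,0,0,0,-0.02,-1],[0,0,0,0,0,-0.03,-1],[0,0,0,0,0,-0.04,-1],[0,0,0,0,0,-0.04,-1],[0,0,0,0,0,-0.04,-1],[0,0,0,0,0,-0.03,-1],[0,0,0,0,0,-0.02,-1]]}}

```text
clock: 13.75
tcp_pos: [0.5591, -0.0922, 0.2829]
orientation: [[-0.487, 0.873, -0.004], [0.873, 0.487, 0.001], [0.002, -0.003, -1.0]]
contact_force: [-0.2, -0.3, -4.2]
gripper_width: 0.0156
```

```bash
python3 st.py .561 -.0925 .288
```

```text
t 13.75 tcp [ 0.5591 -0.0922  0.2829] yaw(jaw)deg 29.156168864429333 tilt fix rx,ry -0.003132969842750565 -0.0023452075091596166 F [-0.2116 -0.2895 -4.1589] w 0.01561433118579366 j7 0.4447198951301297 v 0.23876140186200903
tool delta [-0.0012  0.0015 -0.0052]
```

{"op": "step_arm", "data": {"targets": [[0,0,-0.0003,-0.0005,0,-0.03,-1],[0,0.0003,-0.0003,-0.0005,0,-0.04,-1],[0,0.0003,-0.0003,-0.0005,0,-0.05,-1],[0,0.0003,-0.0003,0,0,-0.05,-1],[0,0,-0.0003,0,0,-0.05,-1],[0,0,-0.0003,0,0,-0.05,-1],[0,0,-0.0003,0,0,-0.05,-1],[0,0,-0.0003,0,0,-0.05,-1],[0,0,-0.0003,0,0,-0.04,-1],[0,0,-0.0003,0,0,-0.03,-1]]}}

```text
clock: 14.58
tcp_pos: [0.5582, -0.092, 0.2828]
orientation: [[-0.83, 0.558, -0.008], [0.558, 0.83, 0.003], [0.008, -0.002, -1.0]]
contact_force: [-0.1, -0.1, -4.0]
gripper_width: 0.016
```

```bash
python3 st.py .561 -.0925 .288; python3 - <<'E'
from h import *
b=cam('side','d12.png')
cv2.imwrite('pics/d12z.png',cv2.resize(b['frame'][130:280,210:370,::-1],None,fx=4,fy=4,interpolation=cv2.INTER_CUBIC))
E
```

```text
t 14.5833 tcp [ 0.5582 -0.092   0.2828] yaw(jaw)deg 56.057561975324774 tilt fix rx,ry -0.0022876411592762085 -0.008177054925927336 F [-0.1307 -0.0901 -4.0243] w 0.016017111859787346 j7 0.8796276019149525 v 0.352776469020866
tool delta [-0.0026  0.0011 -0.0052]
```

View pics/d12z.png

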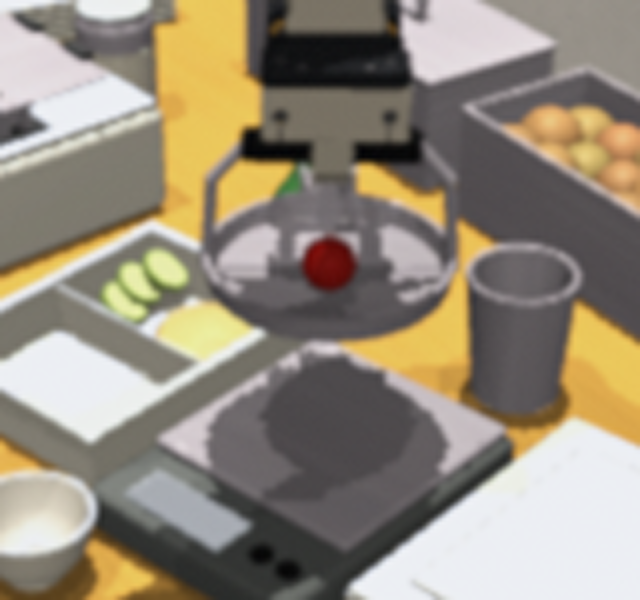

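{"op": "step_arm", "data": {"targets": [[-0.0002,0.0001,-0.0003,0,-0.001,-0.03,-1],[-0.0002,0.0001,-0.0003,0,-0.001,-0.04,-1],[-0.0002,0.0001,-0.0003,0,-0.001,-0.05,-1],[-0.0002,0,-0.0003,0,-0.001,-0.05,-1],[-0.0002,0,-0.0003,0,-0.001,-0.05,-1],[-0.0002,0,-0.0003,0,-0.001,-0.05,-1],[0,0,-0.0003,0,-0.001,-0.05,-1],[0,0,-0.0003,0,-0.001,-0.05,-1],[0,0,-0.0003,0,-0.001,-0.04,-1],[0,0,-0.0003,0,0,-0.03,-1]]}}

```text
clock: 15.47
tcp_pos: [0.5583, -0.0931, 0.2837]
orientation: [[-0.991, 0.134, -0.003], [0.134, 0.991, -0.0], [0.003, -0.001, -1.0]]
contact_force: [0.5, -1.3, -4.3]
gripper_width: 0.0158
```

```bash
python3 st.py .561 -.0925 .288
```

```text
t 15.4667 tcp [ 0.5583 -0.0931  0.2837] yaw(jaw)deg 82.32736302370276 tilt fix rx,ry -0.0005875036885447773 -0.003003687888165135 F [ 0.4751 -1.2715 -4.2743] w 0.015789841575610693 j7 1.2997906854480246 v 0.33996765729331735
tool delta [-0.0026  0.0009 -0.0043]
```

{"op": "step_arm", "data": {"targets": [[-0.0002,0.0001,-0.0003,0,-0.001,-0.04,-1],[-0.0002,0.0001,-0.0003,0,-0.001,-0.05,-1],[-0.0002,0.0001,-0.0003,0,-0.001,-0.05,-1],[-0.0002,0,-0.0003,0,-0.001,-0.05,-1],[-0.0002,0,-0.0003,0,-0.001,-0.05,-1],[-0.0002,0,-0.0003,0,0,-0.04,-1],[0,0,-0.0003,0,0,-0.03,-1],[0,0,0,0,0,-0.02,-1],[0,0,0,0,0,-0.01,-1],[0,0,0,0,0,0,-1]]}}

```text
clock: 16.3
tcp_pos: [0.5585, -0.094, 0.284]
orientation: [[-0.976, -0.218, -0.001], [-0.218, 0.976, 0.0], [0.001, 0.0, -1.0]]
contact_force: [0.5, -0.5, -4.5]
gripper_width: 0.0159
```

```bash
python3 st.py .561 -.0925 .288
```

```text
t 16.3 tcp [ 0.5585 -0.094   0.284 ] yaw(jaw)deg 102.60531284852145 tilt fix rx,ry 0.00031838901279858953 -0.0010176658156341456 F [ 0.5472 -0.5159 -4.4647] w 0.015921717426240854 j7 1.6229720104409489 v 0.008584732755506124
tool delta [-0.0028  0.0009 -0.004 ]
```

{"op": "step_arm", "data": {"targets": [[0,0,0,0,0,-0.015,-1],[0,0,0,0,0,-0.015,-1],[0,0,0,0,0,-0.005,-1],[0,0,0,0,0,0,-1],[0,0,0,0,0,0,-1],[0,0,0,0,0,0,-1],[0,0,0,0,0,0,-1]]}}

```text
clock: 16.88
tcp_pos: [0.5584, -0.094, 0.2839]
orientation: [[-0.967, -0.254, -0.001], [-0.254, 0.967, -0.0], [0.001, 0.0, -1.0]]
contact_force: [-0.0, -0.5, -4.5]
gripper_width: 0.0156
```

```bash
python3 st.py .561 -.0925 .288; python3 - <<'E'
from h import *
np.set_printoptions(precision=4,suppress=True)
b=cam('side','d13.png');a=cam('scene','s13.png')
cv2.imwrite('pics/d13z.png',cv2.resize(b['frame'][130:280,210:370,::-1],None,fx=4,fy=4,interpolation=cv2.INTER_CUBIC))
cv2.imwrite('pics/s13z.png',cv2.resize(a['frame'][110:270,150:420,::-1],None,fx=2.9,fy=2.9,interpolation=cv2.INTER_CUBIC))
for c in (a,b):
    hsv=cv2.cvtColor(c['frame'],cv2.COLOR_RGB2HSV)
    r=((hsv[...,0]<8)|(hsv[...,0]>172))&(hsv[...,1]>150)&(hsv[...,2]>60)
    nn,l,s,cc=cv2.connectedComponentsWithStats(r.astype('uint8')); i=1+np.argmax(s[1:,4]); print('tomato',s[i],onz(c,*cc[i],.161))
E
python3 st.py
```

```text
t 16.8833 tcp [ 0.5584 -0.094   0.2839] yaw(jaw)deg 104.70539750314734 tilt fix rx,ry 0.0002581021701511463 -0.001280022857400221 F [-0.0262 -0.5015 -4.4791] w 0.01564222611161134 j7 1.6559045441340914 v 0.0023463741281779774
tool delta [-0.0029  0.0008 -0.0042]
tomato [193 184  11  12  98] [ 0.5603 -0.0956  0.161 ]
tomato [287 190  13  12 120] [ 0.5556 -0.0964  0.161 ]
t 16.9833 tcp [ 0.5584 -0.094   0.2839] yaw(jaw)deg 104.70689806035423 tilt fix rx,ry 0.00026440865599798835 -0.0012164859328550903 F [ 0.0654  0.5094 -3.712 ] w 0.015690919992173438 j7 1.6559688490832607 v 0.0014870027184452081
```

View pics/d13z.png

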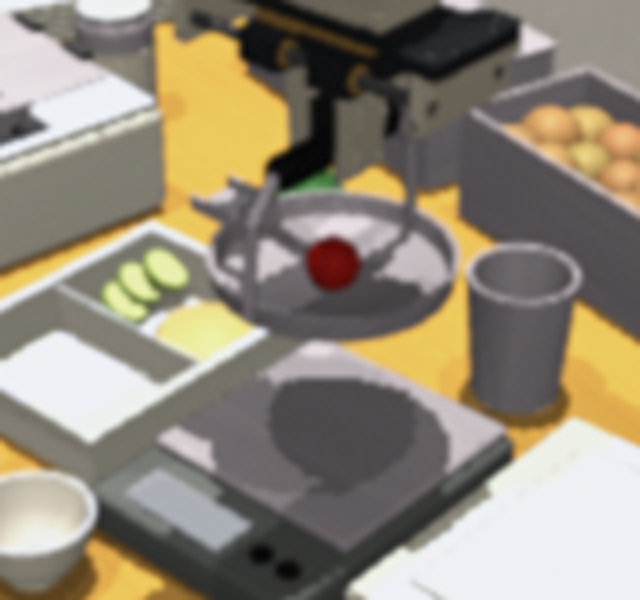

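View pics/s13z.png

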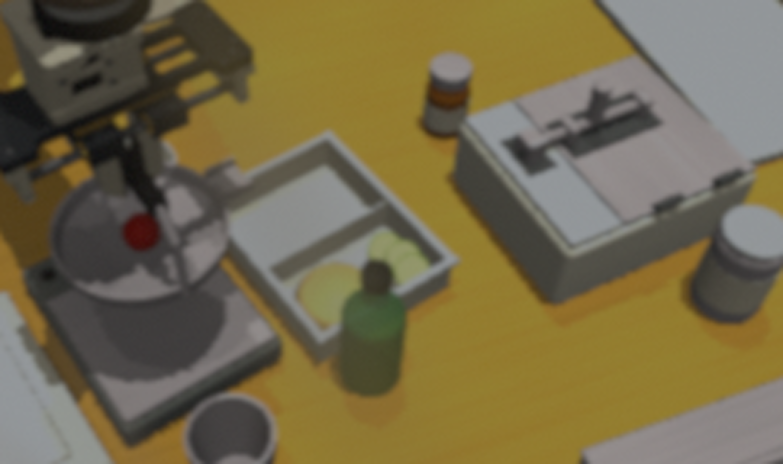

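The lip now points at the open box, the dish is level with the tomato in its middle, and the bolt is still home. Handing in.

```bash
python3 - <<'E'
from h import *
print(workorder.sign_off())
E
python3 st.py
```

```text
the job is handed in; nothing more can be done
None
the job is handed in; nothing more can be done
```

I slid the bolt home, lifted the dish straight up and then turned it a quarter turn so its lip points at the open meal box. I handed the job in at about 17 s, with the gripper still holding the dish. The hand-in reported no verdict.

Last checks before handing in:
- **Bolt:** it travelled about 40 mm by the arm's reading (38–40 mm by camera) before meeting a firm stop. The pictures show the rod in its keeper, both after release and at the end.
- **Dish position:** the underside is about 134 mm above the table, so about 92 mm above the platform. It is level to about 0.001 rad going by the tool, and above the scale. The jaws turned 89.8°.
- **Lip:** it ends about 85 mm horizontally from the box centre, worked out from the measured poses rather than seen directly.
- **Tomato:** within about 3 mm of the gripper's axis in both camera views. The two views disagreed by about 5 mm in x, as they had from the start.
- **Grip and motion:** the fingers read 15.7 mm on the 16 mm bar, the wrist carries about 4 N, and the arm is at rest.
- **Other objects:** none looked moved in the last pictures, but I did not measure them.

No check failed.

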